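# Tip the tube rack onto its base and park it against the bench rail

### The job

The empty white tube rack has been left standing on one of its long sides, with its tube holes towards the robot and its base, with four small rubber feet, away from it. Push it over so that it lies on its base with the holes facing up, then push it across the bench until its long side sits flat against the low metal rail, anywhere along the rail as long as no part of the rack sticks out past its ends. Only push with the fingers: do not lift or carry the rack, and leave the bottle, the jar and the tip box where they stand.

Things in the scene. Friction and masses are not known exactly. Their poses are not given: they have to be found in the camera images.
- rack: empty white plastic test-tube rack, a closed box 200 x 90 x 60 mm, 0.2 to 0.4 kg. It starts on a long side: 60 mm deep (own x), 200 mm long (own y), 90 mm tall (own z); the deck with the holes faces its own -x (roughly towards the robot, turned up to 40 degrees), its base (four flush feet) +x. Origin: centre of the face it stands on at first. Lying on its base its own x points down, z is level
- rack_center (a point): centre of the rack's box: 45 mm above the bench while it stands on its side, 30 mm when it lies on its base. Pushed near its top edge on the deck, it tips over its far lower edge rather than sliding, and falls by itself once tipped past about 34 degrees
- rack_deck (a point): centre of the deck, the 200 x 90 mm face with a lattice of 8 x 3 square tube openings, about 18 mm wide and blind: no finger goes in, so it can be pushed anywhere like a flat plate
- rack_side (a point): centre of the long side (200 x 60 mm) that is on top at the start; once tipped it is the leading side (own +z points from the centre to it, the way the rack fell), which comes to rest against the rail
- rail: straight aluminium stop rail fixed to the bench beyond the rack, 500 mm long (its own y), 20 mm thick (its own x), 30 mm high, turned a little. Origin: centre of its underside. Its face towards the rack lies 10 mm from the origin on its own -x side
- bottle: bystander: glass reagent bottle with blue cap, 70 mm diameter, 150 mm tall, standing just in front of one end of the rail; origin at the centre of its underside
- jar: bystander: grey plastic jar with white lid, 64 mm diameter, 85 mm tall, standing just in front of the other end of the rail; origin at the centre of its underside
- tipbox: bystander: closed pipette-tip box, 85 x 120 mm and 63 mm tall, standing left of the rack (+y); origin at the centre of its underside
Things that resemble listed ones, but are neither listed nor needed, are in the scene too. What is shaped like the rack but green is not meant.

How it is judged:
By the outcome, as a careful person would: the job done as asked, in the order asked, and still so for the second after the job is handed in, with the robot touching nothing.
It also fails if it takes over 58 s, if anything falls off the work surface, if the arm or the gripper's body presses on something with over 40 N, if the wrist force passes 120 N, or if a joint passes its speed limit or range.

### The arm

A 6-joint arm with a two-finger parallel gripper is mounted at the origin on the work surface. World frame = base frame: x ahead of the robot, y to its left, z up, the work surface at z = 0. Lengths are in mm, angles in degrees, forces in N, time in s.
With the tool pointing down it reaches from about 350 to 850 mm from the base axis. Payload 8.1 kg.
Tool frame: the origin (TCP) lies on the centre line of the jaws, within the pads' length; the fingertips stand 14 mm ahead of it and the grasp point (between the pads) lies 5 mm behind it; z points along the fingers, y is the line along which they close (so a half turn about z gives the same grasp; the last joint's range is limited). The gripper opens to 85 mm and grips with 20 to 120 N. Pads are 22 mm wide; open, the fingers measure 114 mm over their backs; the gripper's body (76 mm by 85 mm) begins 54 mm behind the grasp point. The pads swing forward as they close: fully open they stand 13 mm farther back than shut.
Start: joints at [-70.554, 7.471, 85.268, -0, 87.261, -4.893], TCP at [247.303, -546.669, 245.292] pointing down, gripper open.
Joint ranges: [-169.43, 169.43], [-51.17, 129.36], [1.28, 143.12], [-76.62, 256.62], [0, 156.53], [-152.29, 152.29]. Speed limits (degrees/s): [136.94, 136.94, 159.86, 180, 180, 180].

### API

Orientations are given as [roll, pitch, yaw] about the fixed x, y, z axes, in that order (R = Rz(yaw) Ry(pitch) Rx(roll)).
In Python, from bench import sense, snapshot, camera_info, hand_in gives the robot as it stands. The module is installed in compiled form; this text tells all that it offers.
- The arm moves only by the tool apply_moves, never from a script. Its argument "deltas" is a list of rows, each a list of 7 numbers: the shift along the tool's x, y, z scaled (see below), then the turn, a rotation vector about the tool's x, y, z scaled (see below), then the opening, from 0 (shut) to 1 (fully open). In form: [[dx, dy, dz, ax, ay, az, claw], ...]. A call has 1 to 8 rows; each row shifts and turns the commanded pose from where the row before left it, along the tool's axes as they then stand; what a row does not reach is not made up. The controller multiplies each number of a shift by 0.03 m and each number of a turn by 0.08 rad. A row lasts 1/8 s, in which the tool goes at most 62.5 mm and 10.7 degrees, less where a joint would pass 70% of its speed; a pose out of reach is approached as far as the arm can. A call with a number of a shift or a turn outside -1 to 1 is refused whole. A call with a gripper value outside its range is refused whole. The fingers move at their own pace and stop on an object; "grip_force" is the grip in N (left out, the last holds). Time passes only in rows, so rows that do not move let the fingers close. It gives the time, the measured TCP pose, the force, the opening and the grip force at its end, in the units of the state.
- sense(): the state, without advancing time (a new reading comes with each control period).
- snapshot(name): name is "scene" or "top" or "wrist"; returns the picture (420x560x3 uint8, red, green, blue); there is no depth.
- camera_info(name): a dict with "vertical_fov" (degrees; the focal length in pixels is half the picture's height over the tangent of half this angle, whatever the lens; pixels are square), "cx", "cy" (the principal point, pixels), "origin" and "rotation" of the camera in the world; the wrist camera has in their place "tool_from_camera" (4x4, takes a point from camera to tool coordinates, whose origin is the TCP and whose axes are the flange's). Camera axes: x right, y up, looking along -z (the intrinsics and any distortion apply to the point x, -y, -z); pixel columns grow to the right and rows downward; lengths in mm; the calibration is good to about 2 mm. A picture is of the moment at which its call begins: read the wrist's pose just before it. camera_info takes no time and is no camera call.
- hand_in(): hands the job in; it is judged then, once.
The state is a dict: "time": time; "joint_pos": joint angles; "qd": joint speeds; "joint_efforts": joint torques, N m; "tool_pos": TCP position; "tcp_rot": TCP orientation; "ft_force": force on the tool from outside, world axes, zero at the start; "wrist_torque": the same for the moment, N m; "finger_gap": finger opening in mm; "grip_force": force on a finger pad.
Only numpy, scipy, OpenCV 4.12 (cv2) and the standard library are available. Lean on these libraries where they do the work, as an engineer would, in place of code of your own. Each camera call takes 0.05 s, during which the arm holds its last target. There are 200 camera calls.

## Working session

There is one attempt and no reset: what is moved stays moved. The work goes in short steps, Python scripts to look and compute and a tool call to move; the robot and the scene stay as the last step left them, time stands still between calls to the robot, and variables do not carry over. Pictures are saved under pics/ and viewed, at most 10 in all, crops included, and the job is handed in when it is done.

Besides the shell and the picture viewer there is one more tool, called after "Emit:" as name(argument=value, ...) on one line, values as JSON. apply_moves: Moves the arm, as the interface text tells. Its arguments: {"type":"object","properties":{"deltas":{"type":"array"},"grip_force":{"type":"number"}},"required":["deltas"]}

```bash
mkdir -p pics; python3 - <<'E'
from bench import *
import cv2
for n in("scene","top"):
    cv2.imwrite(f"pics/{n}0.png",cv2.resize(snapshot(n)[:,:,::-1],(800,600),interpolation=cv2.INTER_CUBIC)); print(n,camera_info(n))
s=sense();print(s)
E
```

```text
scene {'vertical_fov': 46.06374528756405, 'cx': 280.59287355930684, 'cy': 208.20587398917314, 'origin': array([1532.6881231 , -372.09168178,  797.64846101]), 'rotation': array([57.1090658 , -1.34794423, 70.93065719])}
top {'vertical_fov': 48.07468944823882, 'cx': 274.2590120560286, 'cy': 210.40818569264601, 'origin': array([ 347.58983728,  -19.44669701, 1061.312146  ]), 'rotation': array([ 10.65911057,   1.19325198, -89.98016255])}
{'time': 0.1, 'joint_pos': array([-7.05533406e+01,  7.51239544e+00,  8.53233924e+01,  1.57530310e-03,
        8.72621109e+01, -4.89296200e+00]), 'qd': array([ 0.03870321, -0.14163837, -0.15650378, -0.06063581, -0.03166792,
        0.03883729]), 'joint_efforts': array([ 1.45271970e-03, -5.70951748e+01, -5.01939476e+01, -1.63903342e-04,
        8.26353673e-03, -3.80524352e-05]), 'tool_pos': array([ 247.15736291, -546.20588378,  244.32910551]), 'tcp_rot': array([-1.79902592e+02, -9.91786581e-03,  2.43395364e+01]), 'ft_force': array([0.13042076, 0.54214143, 0.89341888]), 'wrist_torque': array([-0.00927977,  0.02161985, -0.05334423]), 'grip_force': 0.0, 'finger_gap': 85.42745206399492}
```

View pics/scene0.png

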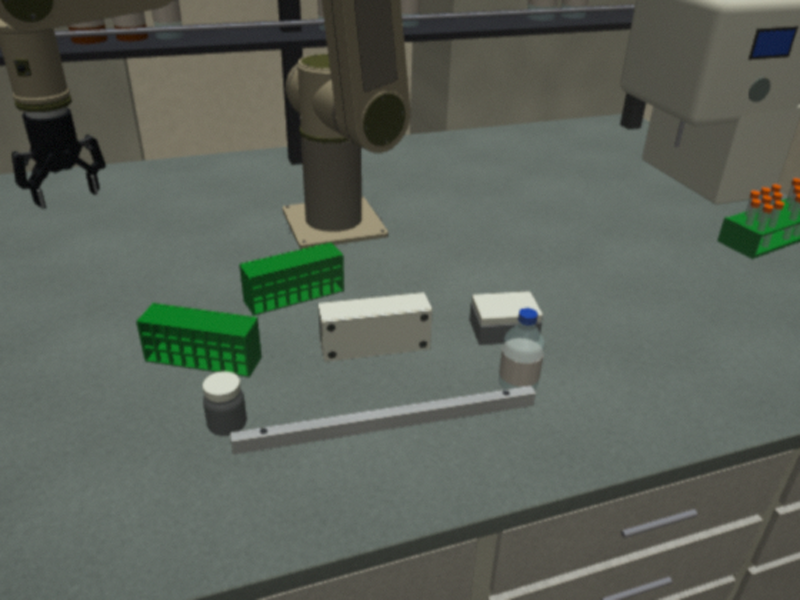

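View pics/top0.png

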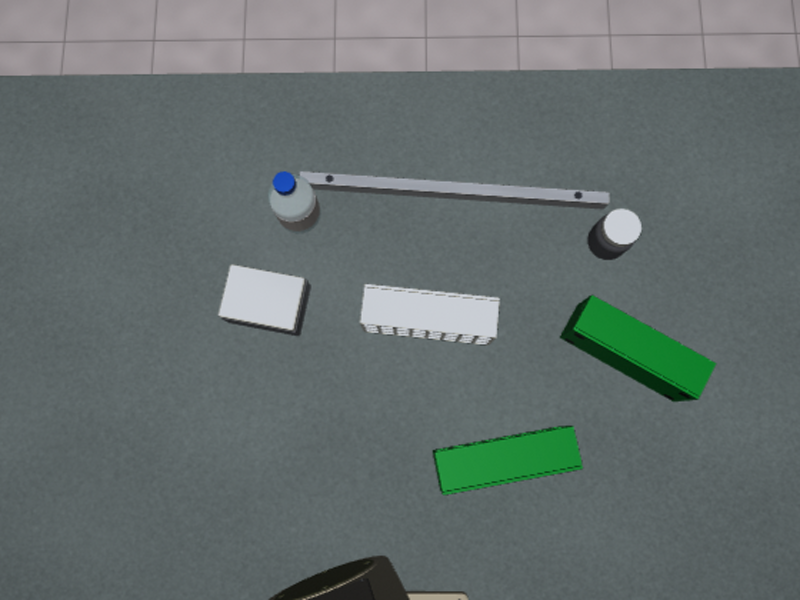

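The top view shows the white rack at about (430,313) and the rail from (300,175) to (609,199). The bottle is at (292,200), the jar at (618,232) and the tip box at (263,298). Things that could be taken for the rack are the green racks at (640,348) and (508,460) and the white tip box at (263,298). I choose the white one with openings towards the robot at (430,313), and check it in a crop.

```bash
cat > h.py <<'E'
from bench import *
import cv2, numpy as np
from scipy.spatial.transform import Rotation as R
def px2w(n,u,v,z):
    c=camera_info(n); f=210/np.tan(np.radians(c['vertical_fov']/2))
    d=R.from_euler('xyz',c['rotation'],degrees=True).as_matrix()@np.array([(u-c['cx'])/f,-(v-c['cy'])/f,-1])
    o=c['origin']; return (o+d*(z-o[2])/d[2])[:2]
def crop(n,name,u0,v0,w,h,k):
    cv2.imwrite(f"pics/{name}.png",cv2.resize(snapshot(n)[v0:v0+h,u0:u0+w,::-1],None,fx=k,fy=k,interpolation=cv2.INTER_CUBIC))
E
python3 -c "
from h import *
crop('top','crop1',185,110,266,140,3)"
```

```text
(no output)
```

View pics/crop1.png

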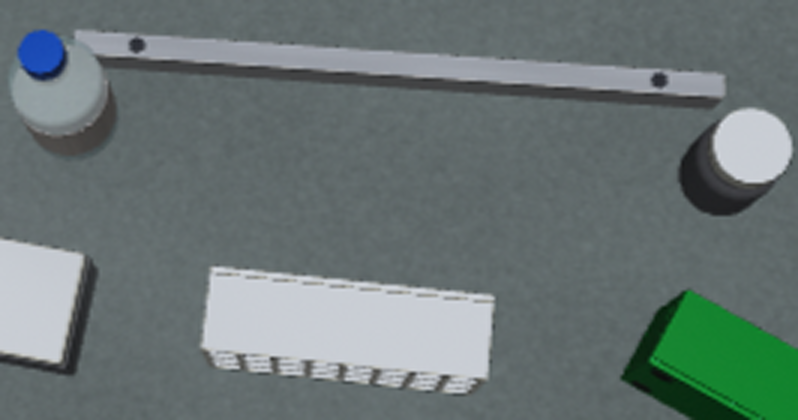

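The crop confirms the white rack with its openings towards the robot. Its top corners are at about (211,267), (494,296), (488,377) and (203,347).

```bash
python3 - <<'E'
from h import *
P=lambda u,v,z:px2w('top',185+(u-1)/3,110+(v-1)/3,z)
for nm,L,z in(("rack",[(211,267),(494,296),(488,377),(203,347)],90),("rail",[(75,30),(724,74),(723,97)],30),("hole",[(137,45),(659,80)],30),("jarlid",[(752,147)],85),("bottlecap",[(42,53)],150),("tip near right corners",[(85,257),(64,363)],63)):
    q=np.array([P(*p,z) for p in L]); print(nm,q.round(1).tolist())
    if nm=="rack":
        print(" c",q.mean(0)," sides",[np.linalg.norm(q[i]-q[i-1]).round(1) for i in range(4)])
        for a,b in((1,0),(2,3)): d=q[b]-q[a]; print(" yaw",np.degrees(np.arctan2(-d[0],d[1])))
    elif len(q)==2 or nm=="rail": d=q[0]-q[1]; print(" yaw",np.degrees(np.arctan2(-d[0],d[1])),np.linalg.norm(d))
E
```

```text
rack [[555.8, 41.5], [534.3, -156.4], [477.3, -150.6], [498.9, 46.7]]
 c [516.5781689  -54.71264512]  sides [np.float64(57.2), np.float64(199.1), np.float64(57.2), np.float64(198.4)]
 yaw -6.202390716787318
 yaw -6.228653227253152
rail [[756.5, 152.1], [717.2, -344.4], [698.9, -342.5]]
 yaw -4.523004348386929 497.9850178358962
hole [[743.9, 103.8], [712.8, -294.9]]
 yaw -4.462304321154702 399.947360347611
jarlid [[642.8, -343.6]]
bottlecap [[692.5, 154.3]]
tip near right corners [[569.4, 134.8], [491.8, 148.0]]
 yaw -99.63367889179824 78.72079753158526
```

```bash
cat >> h.py <<'E'
def plan(x,y,z,yaw,n,claw=1):
    s=sense(); p=np.array(s['tool_pos']); r0=R.from_euler('xyz',s['tcp_rot'],degrees=True)
    print(s['time'],p.round(1),s['tcp_rot'].round(2),s['ft_force'].round(1))
    r1=R.from_euler('xyz',[180,0,yaw],degrees=True)
    w=(r0.inv()*r1).as_rotvec(); t=np.array([x,y,z])
    for i in range(n):
        rr=r0*R.from_rotvec(w*i/n); d=rr.inv().apply((t-p)/n)/30
        print(d.round(2).tolist()+(w/n/.08).round(2).tolist()+[claw])
E
python3 -c "
from h import *
plan(452,-47.7,200,-6.2,20)"
```

```text
0.15 [ 247.2 -546.3  244.5] [-1.7992e+02 -1.0000e-02  2.4340e+01] [ 1.6 -0.8  0.8]
[0.65, -0.62, 0.08, -0.0, 0.0, 0.33, 1]
[0.64, -0.63, 0.08, -0.0, 0.0, 0.33, 1]
[0.62, -0.65, 0.08, -0.0, 0.0, 0.33, 1]
[0.6, -0.67, 0.07, -0.0, 0.0, 0.33, 1]
[0.58, -0.68, 0.07, -0.0, 0.0, 0.33, 1]
[0.57, -0.7, 0.07, -0.0, 0.0, 0.33, 1]
[0.55, -0.71, 0.07, -0.0, 0.0, 0.33, 1]
[0.53, -0.73, 0.07, -0.0, 0.0, 0.33, 1]
[0.51, -0.74, 0.07, -0.0, 0.0, 0.33, 1]
[0.49, -0.75, 0.07, -0.0, 0.0, 0.33, 1]
[0.47, -0.77, 0.07, -0.0, 0.0, 0.33, 1]
[0.45, -0.78, 0.07, -0.0, 0.0, 0.33, 1]
[0.43, -0.79, 0.07, -0.0, 0.0, 0.33, 1]
[0.41, -0.8, 0.07, -0.0, 0.0, 0.33, 1]
[0.38, -0.81, 0.07, -0.0, 0.0, 0.33, 1]
[0.36, -0.82, 0.07, -0.0, 0.0, 0.33, 1]
[0.34, -0.83, 0.07, -0.0, 0.0, 0.33, 1]
[0.32, -0.84, 0.07, -0.0, 0.0, 0.33, 1]
[0.3, -0.85, 0.07, -0.0, 0.0, 0.33, 1]
[0.27, -0.86, 0.07, -0.0, 0.0, 0.33, 1]
```

Emit:
apply_moves(deltas=[[0.65, -0.62, 0.08, 0, 0, 0.33, 1], [0.64, -0.63, 0.08, 0, 0, 0.33, 1], [0.62, -0.65, 0.08, 0, 0, 0.33, 1], [0.6, -0.67, 0.07, 0, 0, 0.33, 1], [0.58, -0.68, 0.07, 0, 0, 0.33, 1], [0.57, -0.7, 0.07, 0, 0, 0.33, 1], [0.55, -0.71, 0.07, 0, 0, 0.33, 1], [0.53, -0.73, 0.07, 0, 0, 0.33, 1]])

```text
time: 1.15
tool_pos: [329.3, -346.1, 227.3]
tcp_rot: [-180.0, 0.0, 12.2]
ft_force: [-0.0, 0.4, -0.9]
finger_gap: 85.2
grip_force: 0.0
```

Emit:
apply_moves(deltas=[[0.51, -0.74, 0.07, 0, 0, 0.33, 1], [0.49, -0.75, 0.07, 0, 0, 0.33, 1], [0.47, -0.77, 0.07, 0, 0, 0.33, 1], [0.45, -0.78, 0.07, 0, 0, 0.33, 1], [0.43, -0.79, 0.07, 0, 0, 0.33, 1], [0.41, -0.8, 0.07, 0, 0, 0.33, 1], [0.38, -0.81, 0.07, 0, 0, 0.33, 1], [0.36, -0.82, 0.07, 0, 0, 0.33, 1]])

```text
time: 2.15
tool_pos: [410.9, -146.6, 210.5]
tcp_rot: [-180.0, 0.0, 0.1]
ft_force: [0.6, -0.8, -0.4]
finger_gap: 85.6
grip_force: 0.0
```

Emit:
apply_moves(deltas=[[0.34, -0.83, 0.07, 0, 0, 0.33, 1], [0.32, -0.84, 0.07, 0, 0, 0.33, 1], [0.3, -0.85, 0.07, 0, 0, 0.33, 1], [0.27, -0.86, 0.07, 0, 0, 0.33, 1], [0, 0, 0, 0, 0, 0, 1]])

```text
time: 2.78
tool_pos: [451.4, -46.2, 201.9]
tcp_rot: [-180.0, 0.1, -5.8]
ft_force: [-0.6, 0.2, -1.1]
finger_gap: 84.8
grip_force: 0.0
```

```bash
python3 -c "
from h import *
plan(450,-47.7,84,-6.2,6)"
```

```text
2.775 [451.4 -46.2 201.9] [-1.7998e+02  5.0000e-02 -5.7800e+00] [-0.6  0.2 -1.1]
[-0.01, 0.01, 0.66, -0.0, 0.0, 0.02, 1]
[-0.01, 0.01, 0.66, -0.0, 0.0, 0.02, 1]
[-0.01, 0.01, 0.66, -0.0, 0.0, 0.02, 1]
[-0.01, 0.01, 0.66, -0.0, 0.0, 0.02, 1]
[-0.01, 0.01, 0.66, -0.0, 0.0, 0.02, 1]
[-0.01, 0.01, 0.66, -0.0, 0.0, 0.02, 1]
```

Emit:
apply_moves(deltas=[[0, 0.01, 0.66, 0, 0, 0.02, 1], [0, 0.01, 0.66, 0, 0, 0.02, 1], [0, 0.01, 0.66, 0, 0, 0.02, 1], [0, 0.01, 0.66, 0, 0, 0.01, 1], [0, 0.01, 0.66, 0, 0, 0.01, 1], [0, 0.01, 0.6, 0, 0, 0.01, 1], [0, 0, 0, 0, 0, 0, 1]])

```text
time: 3.65
tool_pos: [449.6, -49.8, 83.9]
tcp_rot: [-180.0, 0.2, -6.3]
ft_force: [0.1, -0.2, 0.0]
finger_gap: 85.4
grip_force: 0.0
```

```bash
python3 -c "
from h import *
crop('scene','crop2',160,120,200,150,4)
s=sense();print(s['tool_pos'],s['tcp_rot'])"
```

```text
[450.49640854 -49.83833133  85.04327047] [ 1.79998168e+02  9.47377763e-02 -6.33998676e+00]
```

View pics/crop2.png

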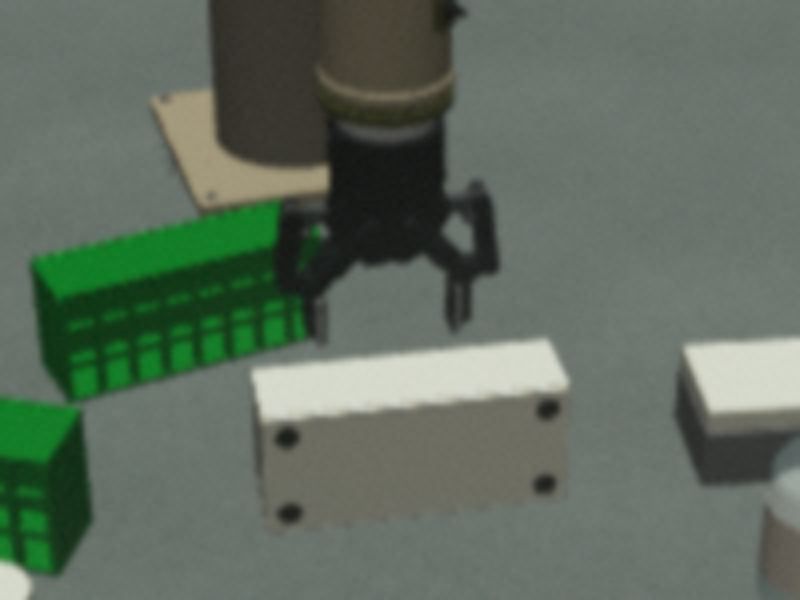

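Both fingertips can be seen behind the rack, at about (318,341) and (457,330) in the crop. I'll solve for their height.

```bash
python3 - <<'E'
from h import *
for u,v in((318,341),(457,330)):
    for z in (55,63,71,78,85): print(z,px2w('scene',160+u/4,120+v/4,z).round(1))
E
```

```text
55 [405.  -84.9]
63 [417.1 -88. ]
71 [429.3 -91.1]
78 [439.9 -93.8]
85 [450.5 -96.5]
55 [419.5  12.3]
63 [431.5   8.1]
71 [443.5   4. ]
78 [4.54e+02 4.00e-01]
85 [464.5  -3.3]
```

Emit:
apply_moves(deltas=[[0.3, 0, 0.08, 0, 0, 0, 1], [0.3, 0, 0.08, 0, 0, 0, 1], [0.15, 0, 0, 0, 0, 0, 1], [0.15, 0, 0, 0, 0, 0, 1], [0.15, 0, 0, 0, 0, 0, 1], [0.15, 0, 0, 0, 0, 0, 1], [0.15, 0, 0, 0, 0, 0, 1], [0.15, 0, 0, 0, 0, 0, 1]])

```text
time: 4.7
tool_pos: [496.3, -54.3, 80.6]
tcp_rot: [-180.0, -0.0, -6.3]
ft_force: [-0.7, 0.2, 1.1]
finger_gap: 85.8
grip_force: 0.7
```

```bash
python3 -c "
from h import *
crop('scene','crop3',160,120,200,150,4)
s=sense();print(s['tool_pos'],s['tcp_rot'],s['ft_force'])"
```

```text
[496.87322256 -54.43471258  80.79247927] [ 1.79998406e+02 -5.02234485e-02 -6.32832748e+00] [-0.89210975  0.09121558 -0.09287291]
```

View pics/crop3.png

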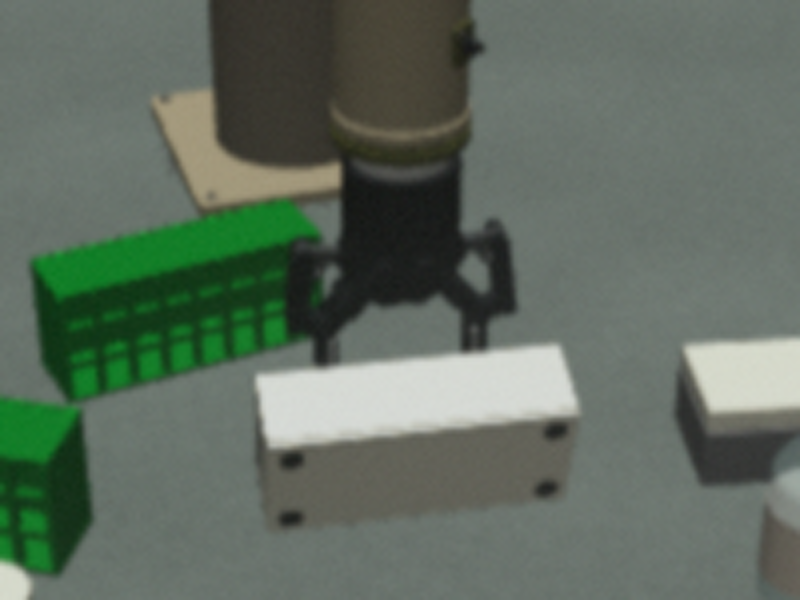

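The rack is tipping: its far lower edge is still at row 520 or so and the top is leaning forward. I'll keep pushing.

Emit:
apply_moves(deltas=[[0.13, 0, 0, 0, 0, 0, 1], [0.13, 0, 0, 0, 0, 0, 1], [0.13, 0, 0, 0, 0, 0, 1], [0.13, 0, 0, 0, 0, 0, 1], [0.13, 0, 0, 0, 0, 0, 1], [0.13, 0, 0, 0, 0, 0, 1], [0.1, 0, 0, 0, 0, 0, 1], [0, 0, 0, 0, 0, 0, 1]])

```text
time: 5.75
tool_pos: [522.4, -57.2, 80.6]
tcp_rot: [-180.0, -0.0, -6.3]
ft_force: [0.8, -0.7, -0.8]
finger_gap: 85.7
grip_force: 0.0
```

Emit:
apply_moves(deltas=[[0, 0, 0, 0, 0, 0, 1], [0, 0, 0, 0, 0, 0, 1], [0, 0, 0, 0, 0, 0, 1]])

```text
time: 6.12
tool_pos: [522.2, -57.2, 80.6]
tcp_rot: [180.0, -0.0, -6.3]
ft_force: [0.0, 0.0, 0.0]
finger_gap: 85.3
grip_force: 0.0
```

```bash
python3 -c "
from h import *
crop('scene','crop4',140,120,260,195,3)
s=sense();print(s['tool_pos'],s['tcp_rot'],s['ft_force'])"
```

```text
[522.18639653 -57.19466136  80.62530828] [-1.79997116e+02 -2.09401159e-03 -6.32750464e+00] [0.12468195 0.68741907 0.98785976]
```

View pics/crop4.png

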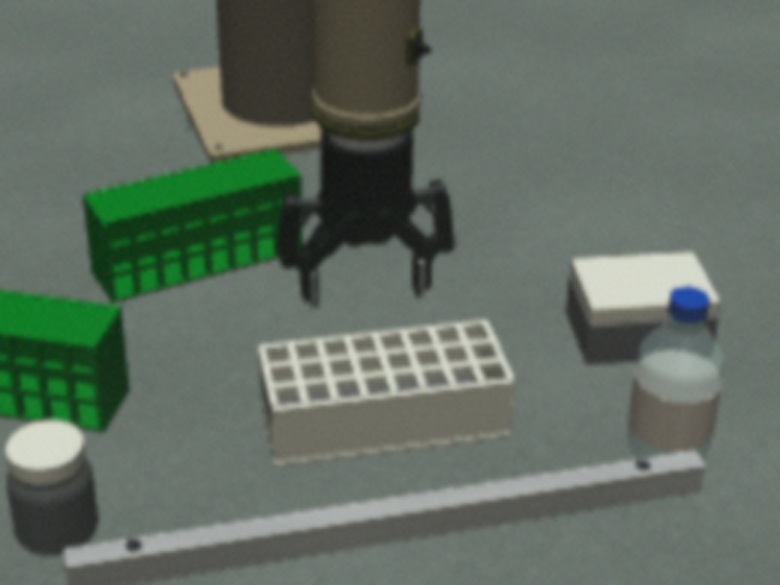

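The rack lies on its base with the holes up. In the crop, the deck corners are at about (260,343), (488,320), (513,381) and (273,407).

```bash
python3 - <<'E'
from h import *
q=np.array([px2w('scene',140+u/3,120+v/3,60) for u,v in((260,343),(488,320),(513,381),(273,407))]);print(q.round(1),q.mean(0))
for a,b in((0,1),(3,2)): d=q[b]-q[a]; print(np.degrees(np.arctan2(-d[0],d[1])),np.linalg.norm(d))
print([px2w('scene',140+u/3,120+v/3,30).round(1) for u,v in((133,546),(643,465))])
plan(512,-62,19,-5.3,6)
E
```

```text
[[ 535.2 -153.4]
 [ 560.5   43.2]
 [ 647.9   31.3]
 [ 622.5 -164.3]] [591.54244703 -60.82183718]
-7.338360535409941 198.2221528228857
-7.396800847496577 197.21318561027772
[array([ 713.4, -293.7]), array([744.4, 105.3])]
6.175 [522.2 -57.2  80.6] [-180.     -0.     -6.33] [0.1 0.7 1. ]
[-0.05, 0.03, 0.34, -0.0, -0.0, -0.04, 1]
[-0.05, 0.03, 0.34, -0.0, -0.0, -0.04, 1]
[-0.05, 0.03, 0.34, -0.0, -0.0, -0.04, 1]
[-0.05, 0.03, 0.34, -0.0, -0.0, -0.04, 1]
[-0.05, 0.03, 0.34, -0.0, -0.0, -0.04, 1]
[-0.05, 0.03, 0.34, -0.0, -0.0, -0.04, 1]
```

```bash
python3 - <<'E'
from h import *
plan(510,-55,24,-4.5,6)
E
```

```text
6.175 [522.2 -57.2  80.6] [-180.     -0.     -6.33] [0.1 0.7 1. ]
[-0.07, -0.0, 0.31, -0.0, -0.0, -0.07, 1]
[-0.07, -0.01, 0.31, -0.0, -0.0, -0.07, 1]
[-0.07, -0.01, 0.31, -0.0, -0.0, -0.07, 1]
[-0.07, -0.01, 0.31, -0.0, -0.0, -0.07, 1]
[-0.07, -0.01, 0.31, -0.0, -0.0, -0.07, 1]
[-0.07, -0.01, 0.31, -0.0, -0.0, -0.07, 1]
```

Emit:
apply_moves(deltas=[[-0.4, 0, 0, 0, 0, -0.07, 1], [0, 0, 0.37, 0, 0, -0.07, 1], [0, 0, 0.37, 0, 0, -0.07, 1], [0, 0, 0.37, 0, 0, -0.07, 1], [0, 0, 0.37, 0, 0, -0.07, 1], [0, 0, 0.37, 0, 0, -0.07, 1], [0, 0, 0, 0, 0, 0, 1]])

```text
time: 7.05
tool_pos: [509.3, -55.7, 23.7]
tcp_rot: [-180.0, 0.1, -4.4]
ft_force: [0.3, -0.1, -0.3]
finger_gap: 85.0
grip_force: 0.0
```

Emit:
apply_moves(deltas=[[0.3, 0, 0, 0, 0, 0, 1], [0.2, 0, 0, 0, 0, 0, 1], [0.15, 0, 0, 0, 0, 0, 1], [0.15, 0, 0, 0, 0, 0, 1], [0.15, 0, 0, 0, 0, 0, 1], [0.15, 0, 0, 0, 0, 0, 1], [0.15, 0, 0, 0, 0, 0, 1], [0.15, 0, 0, 0, 0, 0, 1]])

```text
time: 8.05
tool_pos: [552.4, -59.1, 25.0]
tcp_rot: [-180.0, 0.0, -4.4]
ft_force: [-1.4, 0.3, 0.2]
finger_gap: 85.4
grip_force: 0.8
```

Emit:
apply_moves(deltas=[[0.15, 0, 0, 0, 0, 0, 1], [0.15, 0, 0, 0, 0, 0, 1], [0.15, 0, 0, 0, 0, 0, 1], [0.15, 0, 0, 0, 0, 0, 1], [0.15, 0, 0, 0, 0, 0, 1], [0.15, 0, 0, 0, 0, 0, 1], [0.15, 0, 0, 0, 0, 0, 1], [0.15, 0, 0, 0, 0, 0, 1]])

```text
time: 9.05
tool_pos: [588.4, -61.9, 25.1]
tcp_rot: [180.0, 0.0, -4.4]
ft_force: [-0.9, 0.5, 0.1]
finger_gap: 85.3
grip_force: 0.4
```

Emit:
apply_moves(deltas=[[0.12, 0, 0, 0, 0, 0, 1], [0.12, 0, 0, 0, 0, 0, 1], [0.12, 0, 0, 0, 0, 0, 1], [0.12, 0, 0, 0, 0, 0, 1], [0.12, 0, 0, 0, 0, 0, 1], [0.12, 0, 0, 0, 0, 0, 1], [0.06, 0, 0, 0, 0, 0, 1], [0.04, 0, 0, 0, 0, 0, 1]])

```text
time: 10.05
tool_pos: [612.7, -63.8, 25.2]
tcp_rot: [180.0, 0.0, -4.4]
ft_force: [-1.6, 0.6, 0.8]
finger_gap: 85.2
grip_force: 0.9
```

Emit:
apply_moves(deltas=[[0.04, 0, 0, 0, 0, 0, 1], [0.04, 0, 0, 0, 0, 0, 1], [0.04, 0, 0, 0, 0, 0, 1], [0.04, 0, 0, 0, 0, 0, 1]])

```text
time: 10.55
tool_pos: [617.5, -64.1, 25.2]
tcp_rot: [180.0, -0.0, -4.4]
ft_force: [-1.8, 0.5, 2.0]
finger_gap: 85.3
grip_force: 1.0
```

Emit:
apply_moves(deltas=[[0.04, 0, 0, 0, 0, 0, 1], [0.04, 0, 0, 0, 0, 0, 1], [0.04, 0, 0, 0, 0, 0, 1]])

```text
time: 10.92
tool_pos: [619.0, -64.2, 24.7]
tcp_rot: [-180.0, 0.3, -4.4]
ft_force: [-14.6, 1.6, 11.8]
finger_gap: 85.4
grip_force: 7.9
```

Emit:
apply_moves(deltas=[[0.04, 0, 0, 0, 0, 0, 1], [0.04, 0, 0, 0, 0, 0, 1]])

```text
time: 11.18
tool_pos: [619.0, -64.3, 24.5]
tcp_rot: [-180.0, 0.6, -4.4]
ft_force: [-31.4, 2.4, 23.9]
finger_gap: 85.2
grip_force: 15.8
```

The rack has met the rail, with force rising at constant position. I'll back straight off, lift and check.

Emit:
apply_moves(deltas=[[-0.1, 0, 0, 0, 0, 0, 1], [-0.2, 0, 0, 0, 0, 0, 1], [-0.5, 0, 0, 0, 0, 0, 1], [-0.8, 0, 0, 0, 0, 0, 1], [-0.8, 0, -0.5, 0, 0, 0, 1], [-0.5, 0, -1, 0, 0, 0, 1], [-0.5, 0, -1, 0, 0, 0, 1], [-0.5, 0, -1, 0, 0, 0, 1]])

```text
time: 12.18
tool_pos: [506.4, -55.6, 131.2]
tcp_rot: [180.0, -0.1, -4.4]
ft_force: [-0.5, 0.9, 0.4]
finger_gap: 85.1
grip_force: 0.0
```

Emit:
apply_moves(deltas=[[-1, 0, -1, 0, 0, 0, 1], [-1, 0, -1, 0, 0, 0, 1], [-0.5, 0, -0.5, 0, 0, 0, 1], [0, 0, 0, 0, 0, 0, 1]])

```text
time: 12.68
tool_pos: [432.7, -50.1, 206.9]
tcp_rot: [180.0, -0.3, -4.4]
ft_force: [0.6, 0.3, 0.5]
finger_gap: 85.7
grip_force: 0.0
```

```bash
python3 -c "
from h import *
crop('top','crop5',180,100,266,140,3)
crop('scene','crop6',130,160,260,160,3)
s=sense();print(s['tool_pos'],s['ft_force'])"
```

```text
[432.33126269 -49.89741553 204.8628409 ] [ 0.31285229 -0.0356556   0.70121011]
```

View pics/crop5.png

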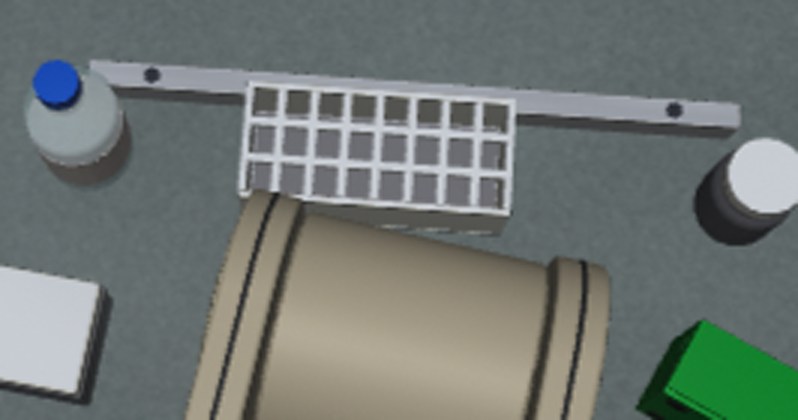

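View pics/crop6.png

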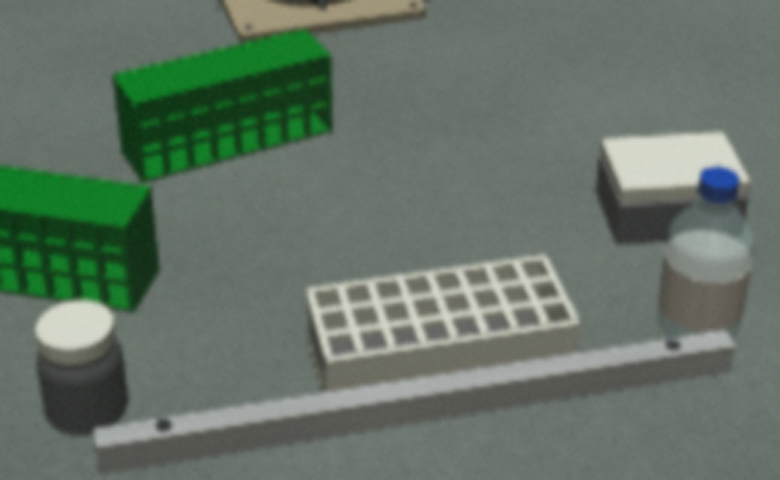

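The rack lies holes-up along the rail, well inside its ends, and the bystanders have not moved. I'll check the far deck edge, (247,82) to (515,99), against the rail in numbers.

```bash
python3 - <<'E'
from h import *
P=lambda u,v,z:px2w('top',180+(u-1)/3,100+(v-1)/3,z)
h=[P(152,75,30),P(674,110,30)]; d=(h[0]-h[1])/np.linalg.norm(h[0]-h[1]); n=np.array([d[1],-d[0]])
for p in((247,82),(515,99),(240,194),(510,213)): q=P(*p,60)-h[1]; print((q@n).round(1),(q@d).round(1))
E
```

```text
-11.7 324.0
-11.0 124.4
-98.5 322.0
-98.6 123.8
```

```bash
python3 -c "
from bench import *
print(hand_in())"
```

```text
the job is handed in; nothing more can be done
None
```

The rack lies on its base with its holes up and its long side against the rail (within about 1–2 mm and parallel in the last image, after pressing to contact), well inside the rail's ends with the bottle, jar and tip box untouched, and the job was handed in at about 13 s.

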